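# Draw the steel plate out from under a stack of clamps

### The arm

A 6-joint arm with a two-finger parallel gripper is mounted at the origin on a cart in front of the work surface, level with it; the furniture and walls round the work are solid. World frame = base frame: x ahead of the robot, y to its left, z up, the work surface at z = 0. Lengths are in m, angles in rad, forces in N, time in s.
With the tool pointing down it reaches from about 0.425 to 0.95 m from the base axis. Payload 14.7 kg.
Tool frame: the origin (TCP) lies on the centre line of the jaws, within the pads' length; the fingertips stand bot.nose_length ahead of it and the grasp point (between the pads) lies 6 mm ahead of it (bot.nose_length is the distance from the TCP to the fingertips, in m); z points along the fingers, y is the line along which they close (so a half turn about z gives the same grasp; the last joint's range is limited). The gripper opens to 85 mm and grips with 20 to 120 N. Pads are 22 mm wide; open, the fingers measure 114 mm over their backs; the gripper's body (76 mm by 85 mm) begins 54 mm behind the grasp point. The pads swing forward as they close: fully open they stand 13 mm farther back than shut.
Start: joints at [-1.308, 0.48, 1.596, -0, 1.065, -0.047], TCP at [0.198, -0.619, 0.256] pointing down, gripper open.
Joint ranges: [-2.75, 2.75], [-0.82, 2.05], [0.23, 2.67], [-1.56, 4.7], [0.09, 2.69], [-2.92, 2.92]. Speed limits (rad/s): [1.89, 1.89, 2.39, 3.01, 3.01, 3.01].

### API

Orientations are given as a rotation vector (axis times angle).
In Python, from bench import bot, optics gives the robot as it stands. The module is installed in compiled form; this text tells all that it offers.
- The arm moves only by the tool servo_tool, never from a script. Its argument "plan" is one flat list of numbers, 7 for each row, row after row: the turn, a rotation vector about the tool's x, y, z scaled (see below), then the shift along the tool's x, y, z scaled (see below), then the opening, from 0 (shut) to 1 (fully open). In form: [ax, ay, az, x, y, z, hand, ax, ay, az, x, y, z, hand, ...]. A call has 1 to 8 rows; each row is the pose to reach, as a shift and turn from the pose commanded when the call began, along the tool's axes at that moment, turning the shorter way round; what a row does not reach only later rows make up. The controller multiplies each number of a shift by 0.08 m and each number of a turn by pi rad. A row lasts 1/10 s, in which the tool goes at most 50 mm and 8.59 degrees, less where a joint would pass 70% of its speed; a pose out of reach is approached as far as the arm can. A call with a number of a shift or a turn outside -1 to 1 is refused whole. A call with a gripper value outside its range is refused whole. The fingers move at their own pace and stop on an object; the grip force is fixed at half the most. Time passes only in rows, so rows that repeat a pose let the fingers close. It gives the time, the measured TCP pose, the force, the opening and the grip force at its end, in the units of the state.
- bot.get_obs(): the state, without advancing time (a new reading comes with each control period).
- optics.read_camera(name): name is "side" or "top"; returns a dict with "frame" (384x512x3 uint8, red, green, blue), "depth" (384x512 float32, m along the optical axis (not along the pixel's ray), 0 where there is no reading), "fovy" (degrees; the focal length in pixels is half the picture's height over the tangent of half this angle, whatever the lens; pixels are square), "cx", "cy" (the principal point, pixels), "distortion" ([k1, k2, p1, p2, k3] as OpenCV has them; the pictures are not rectified), "rvec" (rotation vector, rad) and "tvec" (3), from world to camera coordinates, as OpenCV has them. Camera axes: x right, y down, z forward; pixel columns grow to the right and rows downward; lengths in m; the calibration is good to about 2 mm. A picture is of the moment at which its call begins.
- bot.job_done(): hands the job in; it is judged then, once.
The state is a dict: "t": time; "joint_pos": joint angles; "qd": joint speeds; "tau": joint torques, N m; "tool_pos": TCP position; "tcp_rot": TCP orientation; "contact_force": force on the tool from outside, world axes, zero at the start; "torque": the same for the moment, N m; "grip_width": finger opening in m; "grip_force": force on a finger pad.
Only numpy, scipy, OpenCV 4.12 (cv2) and the standard library are available. Lean on these libraries where they do the work, as an engineer would, in place of code of your own. Each camera call takes 0.05 s, during which the arm holds its last target. There are 200 camera calls.

### The job

Draw the steel plate out from under the stack of clamps: with the fingertips pressed lightly on its rubber thumb pad, slide it forward until it meets the lip at the fixture's front end, never bearing down hard, and leave the stack standing untouched on its bed. Then lift the plate off the narrow front end and lay it flat in the middle of the dark rubber mat, along the mat's length. Leave the case, torch and marker where they are.

Things in the scene. Friction and masses are not known exactly. Their poses are not given: they have to be found in the camera images.
- fixture: aluminium fixture on levelling feet, its height set differently each time; 218 x 75 mm. Heights here are above its own origin (centre of the underside below the stack, 0 to 10 mm over the desk). x runs along its channel; the plate is drawn along -x. Channel floor at 20 mm, 47 mm wide, friction on the plate about 0.2. From x = -38 to -130 mm rails at 28 mm, flush with the plate's top, keep its edges from being gripped
- bed (a point): centre of the stack bed, on the fixture at x = 0, y = 0, 23 mm above the fixture's origin: the height of two low ridges beside the channel, on which the stack settles, 5 mm lower than it began, when the plate is gone. No side walls
- gate (a point): middle of the top edge of a fixed gate bar across the channel, 37.5 mm above the fixture's origin, at x = -33 to -38 mm, 75 mm wide. The plate passes under it with 2 mm to spare (its thumb pad lies in front); the stack is held back by it
- tongue (a point): top centre of the fixture's narrow front end, 20 mm above the fixture's origin, at x = -150 mm. From x = -130 to -174 mm the fixture is only 26 mm wide, so the plate overhangs it by 9 mm on each side and can be gripped there. A lip (inner face at x = -170 mm, top at 25 mm) stops the plate, whose middle is then at x = -110 mm
- plate_mid (a point): centre (half-way up) of the loose steel plate, 120 x 44 x 8 mm, about 220 g. x along its length (parallel to the fixture's x, 1.5 mm play on each side), z up. At the start 20 to 30 mm in front of the bed's centre, on the channel floor
- plate_pad (a point): point on the plate's top face below the middle of a sprung rubber thumb pad (34 x 34 mm), 39 mm from the plate's middle towards -x, 28 mm above the fixture's origin. The pad's own top is set 2 to 6 mm above this point, differently each time and not measured: find it by feel. It gives 1 mm per 18 N, 1.5 mm at most; friction with fingertips 1.2. Press with 9 to 12 N: under 7 may slip, over 16 is too much
- lower_clamp: lower light-metal ring clamp of the stack, ring 60 x 62 x 16 mm plus a wing nut, about 250 g, lying flat on the plate behind the gate. Origin at the centre of its underside, z up
- upper_clamp: upper ring clamp, the same shape, about 250 g, lying on the lower one. Origin at the centre of its underside, z up
- top_flange: round blank flange, 40 mm across, 8 mm thick, about 50 g, lying on top of the upper clamp (stack top at the start about 68 mm above the fixture's origin). Origin at the centre of its underside, z up
- mat: dark rubber mat fixed on the desk, 190 (x) x 120 (y) x 4 mm, to the left or the right of the fixture. Origin at the centre of its underside, x along its length
- ring_case: closed plastic case with blue lid, 90 x 118 x 43 mm, on the other side of the fixture from the mat; bystander. Origin at the centre of its underside
- torch: black pocket torch, 27 x 96 x 27 mm, lying behind on the left; bystander. Origin under its centre
- marker: marker pen, 15 x 130 x 16 mm, lying behind on the right; bystander. Origin under its centre
Mind the look-alikes: they are no part of the job. There is more than one size of the part that bears plate_mid; the job needs the middle-sized.

How it is judged:
On the way:
1. the plate has been drawn out from under the stack to the front end of the channel, still lying in it (its middle at least 100 mm in front of the bed's centre) (x of plate_mid in the frame of fixture below -0.1 m and y of plate_mid in the frame of fixture between -0.012 and 0.012 m and z of plate_mid in the frame of fixture below 0.0275 m), for 0.2 s.
At the end, for the whole second after the job is handed in: Plate flat, released and still on the mat, its middle within 30 mm of the mat's middle each way, its length within 15 degrees of the mat's; the stack stands in order and flat on the bed, lower clamp within 25 mm of the bed's centre, each piece within 18 mm of centred on the one below (x of plate_mid in the frame of mat between -0.03 and 0.03 m and y of plate_mid in the frame of mat between -0.03 and 0.03 m and height (world z) of plate_mid between 0.006 and 0.0105 m and angle between plate_mid's own z axis and vertical below 0.06 rad and angle between the x axis of plate_mid and the x axis of mat, either way round below 0.26 rad and linear speed of plate below 0.01 m/s and horizontal distance between lower_clamp and bed below 0.025 m and horizontal distance between upper_clamp and lower_clamp below 0.018 m and horizontal distance between top_flange and upper_clamp below 0.018 m and z of upper_clamp in the frame of lower_clamp between 0.011 and 0.021 m and z of top_flange in the frame of upper_clamp between 0.011 and 0.021 m and angle between lower_clamp's own z axis and vertical below 0.09 rad and angle between each of upper_clamp, top_flange's own z axis and vertical below 0.12 rad and z of lower_clamp in the frame of fixture below 0.027 m); the robot touches nothing.
It fails at once if while it is being drawn out, the plate is pressed or driven against the fixture with more than 26 N (its own weight and the stack's included) (contact force between plate and fixture above 26 N and x of plate_mid in the frame of fixture above -0.1 m and horizontal distance between plate_mid and fixture below 0.1 m).
It fails at once if the stack topples or tips (a piece tilts more than 20 degrees) (angle between any of lower_clamp, upper_clamp, top_flange's own z axis and vertical above 0.35 rad).
It fails at once if the robot touches the stack (contact force between any of the arm, the fingers and lower_clamp above 0.5 N or contact force between any of the arm, the fingers and upper_clamp above 0.5 N or contact force between any of the arm, the fingers and top_flange above 0.5 N).
It fails at once if the case, torch or marker is moved more than 15 mm (distance of any of ring_case, torch, marker from where it was at the start of the episode above 0.015 m).
It also fails if it takes over 72 s, if anything falls off the work surface, if the arm or the gripper's body presses on something with over 40 N, if the wrist force passes 120 N, or if a joint passes its speed limit or range.

## Working session

There is one attempt and no reset: what is moved stays moved. The work goes in short steps, Python scripts to look and compute and a tool call to move; the robot and the scene stay as the last step left them, time stands still between calls to the robot, and variables do not carry over. Pictures are saved under pics/ and viewed, at most 10 in all, crops included, and the job is handed in when it is done.

Besides the shell and the picture viewer there is one more tool, called after "Request:" as name(argument=value, ...), one argument or row to a line, values as JSON. servo_tool: Moves the arm, as the interface text tells. Its arguments: {"type":"object","properties":{"plan":{"type":"array","items":{"type":"number"}}},"required":["plan"]}

```bash
mkdir -p pics && cat > h.py <<'E'
import numpy as np, cv2
from scipy.spatial.transform import Rotation as R
from bench import bot, optics
def shot(name,fn=None):
    c=optics.read_camera(name)
    if fn: cv2.imwrite(f'pics/{fn}.png',c['frame'][:,:,::-1])
    np.savez(f'{name}.npz',**c); return c
def K(c):
    f=192/np.tan(np.radians(c['fovy'])/2); return np.array([[f,0,c['cx']],[0,f,c['cy']],[0,0,1]])
def cloud(c):
    h,w=c['depth'].shape
    uv=np.stack(np.meshgrid(np.arange(w),np.arange(h)),-1).reshape(-1,1,2).astype(float)
    n=cv2.undistortPoints(uv,K(c),np.array(c['distortion'])).reshape(h,w,2)
    d=c['depth'][...,None]; p=np.concatenate([n*d,d],-1)
    Rm=cv2.Rodrigues(np.array(c['rvec'],float))[0]
    P=(p-np.array(c['tvec']).ravel())@Rm; P[c['depth']==0]=np.nan; return P
E
python3 - <<'E'
from h import *
o=bot.get_obs(); print({k:np.round(v,3) for k,v in o.items()}, bot.nose_length)
a=shot('top'); b=shot('side')
cv2.imwrite('pics/a.png',a['frame'][:,:,::-1]);cv2.imwrite('pics/b.png',b['frame'][:,:,::-1])
for c in(a,b):
    P=cloud(c);print(P[::48,::64].round(3).tolist()[1:7:2])
E
```

```text
{'t': np.float64(0.0), 'joint_pos': array([-1.308,  0.481,  1.597,  0.   ,  1.065, -0.047]), 'qd': array([ 0.001,  0.   ,  0.001, -0.   , -0.   , -0.001]), 'tau': array([-4.0000e-03, -9.5065e+01, -4.3019e+01, -1.0000e-03,  1.2000e-02,
        0.0000e+00]), 'tool_pos': array([ 0.198, -0.619,  0.256]), 'tcp_rot': array([-3.103, -0.484,  0.   ]), 'contact_force': array([ 0.916, -0.634,  0.324]), 'torque': array([-0.026, -0.007, -0.013]), 'grip_force': np.float64(0.0), 'grip_width': np.float64(0.085)} 0.025
[[[1.295, 1.016, -0.554], [0.864, 0.407, 0.138], [0.873, 0.27, 0.117], [0.94, 0.14, -0.001], [0.936, -0.027, 0.0], [0.88, -0.174, 0.092], [0.891, -0.337, 0.07], [0.815, -0.42, 0.198]], [[0.895, 1.016, -0.619], [0.686, 0.456, 0.0], [0.683, 0.298, -0.003], [0.678, 0.139, 0.0], [0.674, -0.019, 0.001], [0.671, -0.178, 0.001], [0.668, -0.34, 0.001], [0.64, -0.458, 0.083]], [[0.502, 1.012, -0.67], [0.449, 0.443, -0.002], [0.446, 0.29, 0.001], [0.442, 0.139, 0.0], [0.438, -0.012, 0.0], [0.434, -0.164, -0.0], [0.429, -0.319, -0.002], [0.424, -0.475, 0.002]]]
[[[1.512, -0.109, 0.369], [1.516, -0.384, 0.318], [1.516, -0.765, 0.249], [1.107, -0.651, 0.3], [0.886, -0.793, 0.291], [0.878, -1.819, 0.109], [0.555, -2.393, 0.032], [0.169, 0.062, 0.5]], [[1.513, -0.008, 0.068], [1.256, -0.048, 0.095], [1.164, -0.248, 0.031], [0.909, -0.275, 0.062], [0.762, -0.496, -0.0], [0.537, -0.592, -0.001], [0.311, -0.691, -0.002], [0.136, 0.122, 0.347]], [[0.935, 0.455, 0.134], [0.867, 0.36, 0.09], [0.828, 0.204, -0.002], [0.676, 0.14, -0.002], [0.524, 0.078, -0.001], [0.372, 0.016, 0.0], [0.22, -0.047, 0.001], [0.085, 0.041, 0.097]]]
```

View pics/a.png

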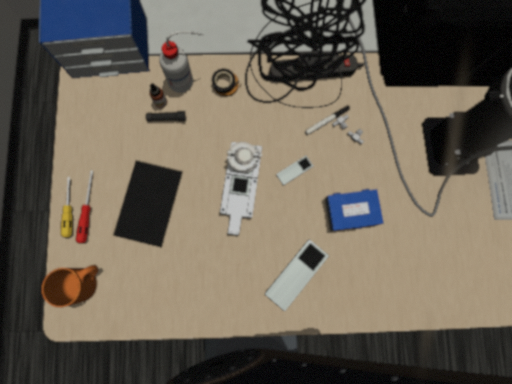

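View pics/b.png

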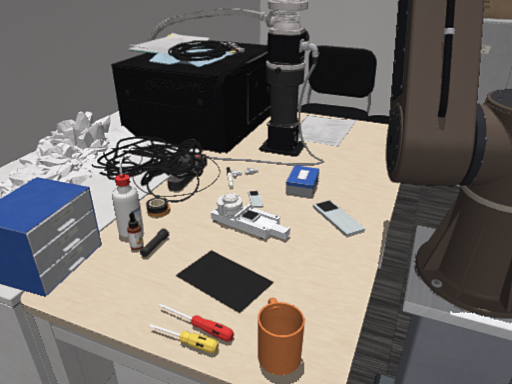

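Top view: the fixture runs from the stack (243,155) to the narrow end (234,230). The mat is at (148,203), the case at (355,210), the torch at (166,117) and the marker at (328,120).
There are three plates with pads: a small one loose at (294,170), a large one loose at (297,275), and one in the fixture with its pad at (239,185). The one in the fixture, under the stack, is the middle-sized one. I'll confirm that in an enlarged crop.

```bash
python3 - <<'E'
from h import *
a=dict(np.load('top.npz')); P=cloud(a); f=a['frame']
cr=f[130:245,200:330]; cv2.imwrite('pics/c.png',cv2.resize(cr,None,fx=5,fy=5,interpolation=cv2.INTER_CUBIC)[:,:,::-1])
z=P[...,2]
def rect(m,n,zr=None):
    q=P[m]; q=q[np.isfinite(q).all(1)]
    r=cv2.minAreaRect((q[:,:2]*1000).astype(np.float32)); print(n,len(q),np.round(r[0],1),np.round(r[1],1),round(r[2],1),'z',np.percentile(q[:,2],[5,50,95]).round(4))
V,U=np.mgrid[:384,:512]
box=lambda u0,u1,v0,v1:(U>=u0)&(U<u1)&(V>=v0)&(V<v1)
br=f.sum(2)
rect(box(105,190,155,250)&(br<100),'mat')
fx=box(212,268,136,240)
rect(fx&(z>.012),'fixture')
for t in (.015,.024,.03,.04,.05,.06): rect(fx&(z>t),f'fx>{t}')
pad=fx&(br<150)&box(225,250,175,197)
rect(pad,'pad')
rect(box(318,390,185,235)&(z>.02),'case')
np.set_printoptions(linewidth=250)
print((z[140:238:2,216:266:2]*1000).round(0).astype(int))
E
```

```text
mat 3426 [533.6 244.2] [112.1 180.3] 74.8 z [0.0014 0.0039 0.0065]
fixture 2568 [561.   23.5] [ 79.  219.3] 79.2 z [0.0246 0.0349 0.0727]
fx>0.015 2561 [561.   23.5] [ 79.  219.3] 79.2 z [0.0247 0.0349 0.0727]
fx>0.024 2496 [561.   23.5] [ 79.  219.3] 79.2 z [0.0252 0.0351 0.0728]
fx>0.03 1787 [560.7  23.5] [ 79.  217.9] 79.2 z [0.0317 0.0391 0.0738]
fx>0.04 878 [604.8  17.2] [ 78.5 112.9] 75.7 z [0.0424 0.064  0.0748]
fx>0.05 712 [628.   15.3] [71.3 67.9] 64.8 z [0.0587 0.065  0.0751]
fx>0.06 661 [628.3  15.7] [69.6 67.8] 59.6 z [0.0616 0.0653 0.0751]
pad 132 [564.3  23.3] [26.7 27.9] 80.4 z [0.0346 0.0371 0.0393]
case 1922 [ 501.8 -241.1] [ 89.3 120.1] 5.7 z [0.0366 0.0435 0.0463]
[[-3  1  0 ...  0  5  0]
 [ 0 -3  0 ... -1  0  0]
 [-2 -2  0 ...  1 -4  2]
 ...
 [ 1 -2 -2 ...  2  0  0]
 [-1  4 -2 ... -2  1  1]
 [-1  0 -1 ...  1 -1 -2]]<stdin>:19: RuntimeWarning: invalid value encountered in cast
```

View pics/c.png

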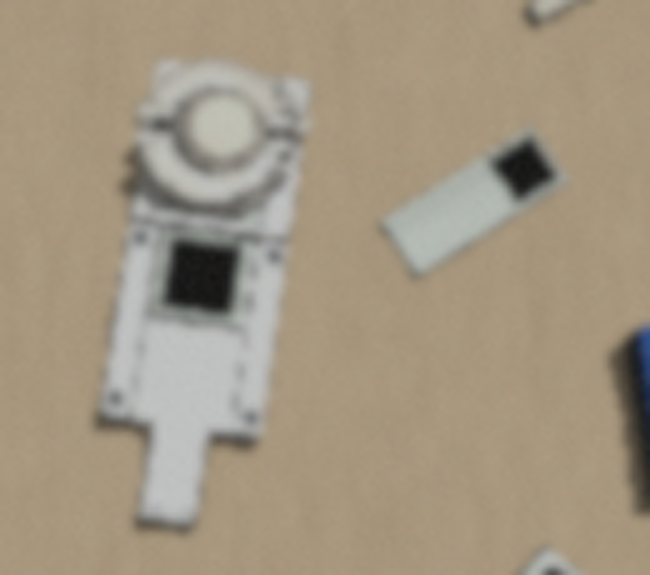

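The crop shows the fixture plate under the stack, with its pad at crop (202,276), i.e. top picture (240,185), in front of the gate line. The small loose plate at (294,170) is a look-alike, and the long one at (297,275) is clearly larger. Next I'll fit the fixture frame.

```bash
python3 - <<'E'
from h import *
from scipy.optimize import least_squares, minimize
a=dict(np.load('top.npz')); P=cloud(a); f=a['frame'].astype(int); z=P[...,2]; br=f.sum(2)
V,U=np.mgrid[:384,:512]
box=lambda u0,u1,v0,v1:(U>=u0)&(U<u1)&(V>=v0)&(V<v1)
m=box(205,275,130,245)&(z>.012); q=P[m]
# silhouette IoU on a 1mm grid in world
def loc(p,xy): 
    c,s=np.cos(p[2]),np.sin(p[2]); d=xy-p[:2]; return np.stack([d[:,0]*c+d[:,1]*s,-d[:,0]*s+d[:,1]*c],1)
allq=P[box(205,275,130,245)]; allq=allq[np.isfinite(allq).all(1)]; lab=allq[:,2]>.012
sg=lambda x:1/(1+np.exp(-np.clip(x/.0015,-30,30)))
def cost(p):
    l=loc(p,allq[:,:2]); x,y=l.T
    body=np.minimum.reduce([x+.130,.044-x,.0375-abs(y)]); ton=np.minimum.reduce([x+.174,-.12-x,.013-abs(y)])
    w=(np.hypot(l[:,0],l[:,1])>.05)  # ignore overhang of stack
    return (w*(sg(np.maximum(body,ton))-lab)**2).sum()
best=min((minimize(cost,[.628+dx,.0155,t],method='Nelder-Mead') for dx in(-.01,0,.01) for t in(-.15,-.19,-.23)),key=lambda r:r.fun)
p=best.x; print('bed',p[:2].round(4),'yaw deg',np.degrees(p[2]).round(2),best.fun)
l=loc(p,allq[:,:2]); Z=allq[:,2]
def st(n,c): print(n,c.sum(),np.median(Z[c]).round(4))
x,y=l.T
st('tongue',(x>-.166)&(x<-.134)&(abs(y)<.01))
st('rails',(x>-.125)&(x<-.045)&(abs(y)>.027)&(abs(y)<.035))
st('floor',(x>-.126)&(x<-.095)&(abs(y)<.015))
st('gate',(x>-.0375)&(x<-.0335))
st('flange',(np.hypot(x,y)<.015))
h=lambda c:(l[c].mean(0)*1000).round(1)
print('flange c',h((Z>np.median(Z[np.hypot(x,y)<.015])-.004)&(np.hypot(x,y)<.04)))
dk=(br<180)[box(205,275,130,245)][np.isfinite(P[box(205,275,130,245)]).all(1)]&(x<-.04)&(x>-.1)&(abs(y)<.02)
print('pad',h(dk),(np.percentile(l[dk],[3,97],axis=0)*1000).round(1).tolist()); st('pad',dk)
# mat
mm=box(100,195,150,255); Q=P[mm]; L=(br<130)[mm]; ok=np.isfinite(Q).all(1); Q,L=Q[ok],L[ok]
def cm(p):
    l=loc(p,Q[:,:2]); return ((sg(np.minimum(.095-abs(l[:,0]),.06-abs(l[:,1])))-L)**2).sum()
b2=minimize(cm,[.534,.244,-.265],method='Nelder-Mead'); print('mat',b2.x[:2].round(4),np.degrees(b2.x[2]).round(2),b2.fun)
np.savez('fix.npz',p=p,mat=b2.x)
o=bot.get_obs(); print(R.from_rotvec(o['tcp_rot']).as_matrix().round(3))
c,s=np.cos(p[2]),np.sin(p[2])
for n,xx in(('pad-64',-.064),('tongue',-.146)): print(n,(p[:2]+[xx*c,xx*s]).round(4))
E
```

```text
bed [0.6246 0.0122] yaw deg -9.53 43.4828205923847
tongue 119 0.0262
rails 233 0.0341
floor 168 0.0261
gate 115 0.0033
flange 138 0.0742
flange c [ 2.1 -1.2]
pad [-60.9   0.8] [[-74.0, -12.1], [-47.9, 13.8]]
pad 141 0.037
mat [0.5344 0.2455] -15.02 237.466239870982
[[ 0.952  0.305 -0.   ]
 [ 0.305 -0.952  0.001]
 [ 0.    -0.001 -1.   ]]
pad-64 [0.5614 0.0228]
tongue [0.4806 0.0363]
```

Request:
servo_tool(
  plan=[0,0,0,0.97,-0.89,0,0,0,0,0,0.97,-0.89,0,0,0,0,0,0.97,-0.89,0,0],
)

```text
t: 0.4
tool_pos: [0.2519, -0.523, 0.2558]
tcp_rot: [-3.1, -0.487, -0.0]
contact_force: [-0.2, 0.7, 0.1]
grip_width: 0.0441
grip_force: 0.0
```

Request:
servo_tool(
  plan=[0,0,0,0.97,-0.89,0,0,0,0,0,0.97,-0.89,0,0,0,0,0,0.97,-0.89,0,0],
)

```text
t: 0.7
tool_pos: [0.3039, -0.4319, 0.2561]
tcp_rot: [-3.101, -0.488, 0.0]
contact_force: [-0.6, 0.7, -0.0]
grip_width: 0.0005
grip_force: 0.0
```

Request:
servo_tool(
  plan=[0,0,0,0.97,-0.89,0,0,0,0,0,0.97,-0.89,0,0,0,0,0,0.97,-0.89,0,0],
)

```text
t: 1.0
tool_pos: [0.3561, -0.3411, 0.2562]
tcp_rot: [-3.102, -0.489, 0.0]
contact_force: [-1.6, -0.3, -0.7]
grip_width: -0.0001
grip_force: 0.0
```

Request:
servo_tool(
  plan=[0,0,0,0.97,-0.89,0,0,0,0,0,0.97,-0.89,0,0,0,0,0,0.97,-0.89,0,0],
)

```text
t: 1.3
tool_pos: [0.4086, -0.25, 0.2563]
tcp_rot: [-3.102, -0.489, -0.001]
contact_force: [-0.5, 0.2, -0.2]
grip_width: -0.0003
grip_force: 0.0
```

Request:
servo_tool(
  plan=[0,0,0,0.97,-0.89,0,0,0,0,0,0.97,-0.89,0,0,0,0,0,0.97,-0.89,0,0],
)

```text
t: 1.6
tool_pos: [0.4611, -0.1588, 0.2563]
tcp_rot: [-3.103, -0.489, -0.001]
contact_force: [-0.2, 0.4, -0.5]
grip_width: 0.0
grip_force: 0.0
```

Request:
servo_tool(
  plan=[0,0,0,0.94,-0.89,0,0,0,0,0,0.94,-0.89,0,0,0,0,0,0.94,-0.89,0,0],
)

```text
t: 1.9
tool_pos: [0.5114, -0.0681, 0.2563]
tcp_rot: [-3.103, -0.489, -0.002]
contact_force: [-0.1, -1.0, 0.5]
grip_width: -0.0001
grip_force: 0.0
```

Request:
servo_tool(
  plan=[0,0,0.15,0.94,-0.89,0,0,0,0,0.15,0.94,-0.89,0,0,0,0,0.15,0.94,-0.89,0.8,0,0,0,0.15,0.94,-0.89,0.8,0,0,0,0.15,0.94,-0.89,0.8,0],
)

```text
t: 2.4
tool_pos: [0.5579, 0.0193, 0.1898]
tcp_rot: [3.131, -0.254, -0.007]
contact_force: [-1.1, -0.8, 0.6]
grip_width: 0.0002
grip_force: 0.0
```

```bash
cat >> h.py <<'E'
F=np.load('fix.npz')['p'] if __import__('os').path.exists('fix.npz') else None
def pose():
    o=bot.get_obs(); M=R.from_rotvec(o['tcp_rot']).as_matrix(); p=np.array(o['tool_pos'])
    c,s=np.cos(F[2]),np.sin(F[2]); d=p[:2]-F[:2]; fx=np.array([d[0]*c+d[1]*s,-d[0]*s+d[1]*c])
    print('t',o['t'].round(2),'p',p.round(4),'fix xy mm',(fx*1000).round(1),'toolx yaw',np.degrees(np.arctan2(M[1,0],M[0,0])).round(2),'z',M[:,2].round(4),'f',np.round(o['contact_force'],2),'grip',o['grip_width'].round(4)); return o,M,p
def units(target):   # world target -> tool units
    o,M,p=pose(); print('units',(M.T@(np.array(target)-p)/.08).round(3))
E
python3 - <<'E'
from h import *
pose()
b=shot('side'); a=shot('top')
f=a['frame'][120:250,190:290]; g=b['frame'][150:260,180:310]
im=np.hstack([cv2.resize(f,(400,520)),cv2.resize(g,(400,520))]); 
f=cv2.resize(f,(400,520),interpolation=3); g=cv2.resize(g,(400,338),interpolation=3); im=np.zeros((520,800,3),np.uint8); im[:,:400]=f; im[:338,400:]=g
cv2.imwrite('pics/d.png',im[:,:,::-1])
E
```

```text
Traceback (most recent call last):
  File "h.py", line 21, in pose
    print('t',o['t'].round(2),'p',p.round(4),'fix xy mm',(fx*1000).round(1),'toolx yaw',np.degrees(np.arctan2(M[1,0],M[0,0])).round(2),'z',M[:,2].round(4),'f',np.round(o['contact_force'],2),'grip',o['grip_width'].round(4)); return o,M,p
              ^^^^^^^^^^^^
AttributeError: 'float' object has no attribute 'round'
```

```bash
sed -i "s/o\['t'\].round(2)/round(float(o['t']),2)/; s/o\['grip_width'\].round(4)/round(float(o['grip_width']),4)/" h.py
python3 - <<'E'
from h import *
units([.5622,.0228,.11])
b=shot('side'); a=shot('top')
f=a['frame'][120:250,190:290]; g=b['frame'][140:260,180:320]
f=cv2.resize(f,(400,520),interpolation=3); g=cv2.resize(g,(400,343),interpolation=3); im=np.zeros((520,800,3),np.uint8); im[:,:400]=f; im[:343,400:]=g
cv2.imwrite('pics/d.png',im[:,:,::-1])
E
```

```text
t 2.4 p [0.5579 0.0193 0.1898] fix xy mm [-67.  -4.] toolx yaw -9.26 z [-4.5e-03 -2.0e-04 -1.0e+00] f [-1.11 -0.79  0.64] grip 0.0002
units [ 0.051 -0.053  0.997]
```

View pics/d.png

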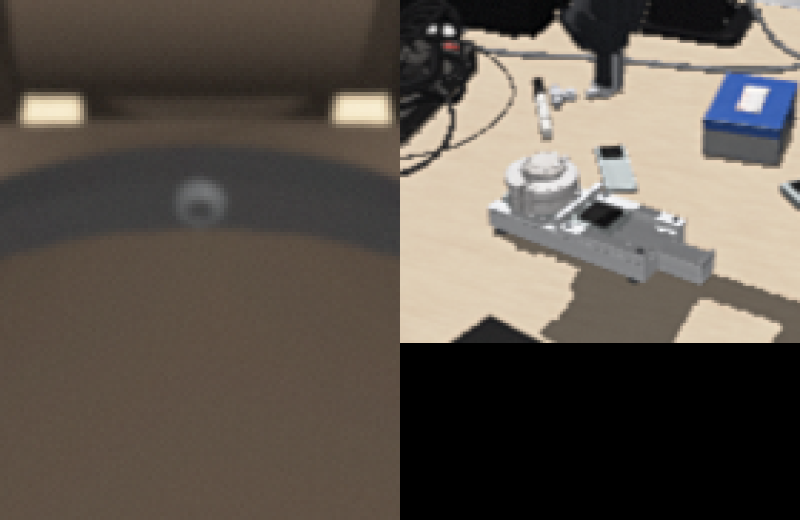

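The arm hides the fixture in the top view. The side crop shows the pad clear at crop (603,213), just in front of the gate bar. I'll descend to just above it.

Request:
servo_tool(
  plan=[0,0,0,0.05,-0.05,0.5,0,0,0,0,0.05,-0.05,0.99,0,0,0,0,0.05,-0.05,0.99,0,0,0,0,0.05,-0.05,0.99,0],
)

```text
t: 2.9
tool_pos: [0.564, 0.0223, 0.1144]
tcp_rot: [3.131, -0.253, 0.0]
contact_force: [1.3, -0.2, 0.0]
grip_width: 0.0001
grip_force: 0.0
```

```bash
python3 - <<'E'
from h import *
pose()
b=shot('side'); g=b['frame'][110:260,190:310]
cv2.imwrite('pics/e.png',cv2.resize(g,(480,600),interpolation=3)[:,:,::-1])
P=cloud(b); c,s=np.cos(F[2]),np.sin(F[2]); D=P[...,:2]-F[:2]
x=D[...,0]*c+D[...,1]*s; y=-D[...,0]*s+D[...,1]*c; z=P[...,2]; br=b['frame'].astype(int).sum(2)
def st(n,m): print(n,m.sum(),[np.percentile(v[m]*1000,[3,50,97]).round(1).tolist() for v in(x,y,z)])
st('pad',(br<130)&(x>-.1)&(x<-.035)&(abs(y)<.022)&(z>.025)&(z<.05))
st('tongue top',(x>-.165)&(x<-.134)&(abs(y)<.011)&(z>.018))
st('tongue end',(x<-.14)&(x>-.2)&(abs(y)<.03)&(z>.012)&(z<.05))
st('rear',(x>.0)&(x<.06)&(abs(y)<.06)&(z>.012)&(z<.025))
st('flange',(abs(x)<.03)&(abs(y)<.03)&(z>.07)&(z<.08))
st('fingers',(x>-.11)&(x<-.03)&(abs(y)<.04)&(z>.083)&(z<.12))
E
```

```text
t 2.9 p [0.564  0.0223 0.1144] fix xy mm [-61.4  -0. ] toolx yaw -9.23 z [ 1.e-04 -1.e-04 -1.e+00] f [ 1.29 -0.16  0.03] grip 0.0001
pad 71 [[-77.1, -62.3, -49.3], [-12.8, 2.5, 17.6], [33.6, 36.0, 37.8]]
tongue top 57 [[-164.4, -148.8, -134.5], [-8.8, 0.8, 9.8], [22.8, 25.3, 27.0]]
tongue end 154 [[-177.4, -161.9, -141.8], [-10.5, 8.3, 15.9], [13.1, 24.1, 30.1]]
rear 44 [[1.8, 21.0, 37.7], [35.6, 37.7, 40.7], [13.3, 18.8, 24.7]]
flange 75 [[-16.8, -1.7, 11.9], [-11.1, 3.3, 19.5], [70.2, 72.7, 74.8]]
fingers 97 [[-75.4, -69.8, -56.3], [-3.6, 8.0, 15.6], [90.2, 106.7, 119.5]]
```

View pics/e.png

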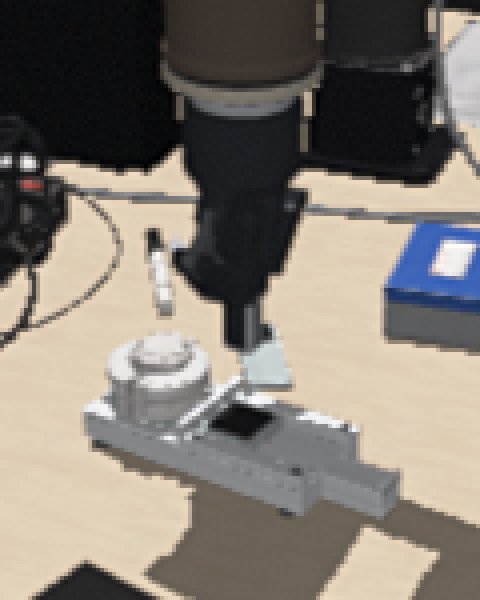

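The side crop shows the shut fingers at (245,345) above the pad at (245,418). Both cameras agree on the fixture frame to within about 2 mm. I'll descend in steps and feel for the pad.

Request:
servo_tool(
  plan=[0,0,0,-0.02,-0.01,0.25,0,0,0,0,-0.02,-0.01,0.5,0,0,0,0,-0.02,-0.01,0.5,0,0,0,0,-0.02,-0.01,0.5,0,0,0,0,-0.02,-0.01,0.5,0],
)

```text
t: 3.45
tool_pos: [0.5633, 0.024, 0.075]
tcp_rot: [-3.131, 0.253, -0.004]
contact_force: [0.3, 0.3, 1.0]
grip_width: 0.0001
grip_force: 0.0
```

```bash
python3 - <<'E'
from h import *
pose()
E
```

```text
t 3.45 p [0.5633 0.024  0.075 ] fix xy mm [-62.3   1.5] toolx yaw -9.25 z [ 0.0026 -0.     -1.    ] f [0.32 0.31 0.96] grip 0.0001
```

Request:
servo_tool(
  plan=[0,0,0,0,0,0.05,0,0,0,0,0,0,0.1,0,0,0,0,0,0,0.1,0,0,0,0,0,0,0.1,0],
)

```text
t: 3.85
tool_pos: [0.562, 0.0241, 0.065]
tcp_rot: [3.131, -0.253, -0.001]
contact_force: [-0.1, -0.1, 0.0]
grip_width: 0.0
grip_force: 0.0
```

Request:
servo_tool(
  plan=[0,0,0,0,0,0.0125,0,0,0,0,0,0,0.0125,0,0,0,0,0,0,0.0125,0],
)

```text
t: 4.15
tool_pos: [0.5621, 0.0241, 0.0641]
tcp_rot: [3.131, -0.253, -0.0]
contact_force: [-0.2, -0.9, 0.0]
grip_width: -0.0002
grip_force: 0.0
```

Request:
servo_tool(
  plan=[0,0,0,0,0,0.006,0,0,0,0,0,0,0.006,0,0,0,0,0,0,0.006,0],
)

```text
t: 4.45
tool_pos: [0.5621, 0.0241, 0.0636]
tcp_rot: [3.131, -0.253, -0.0]
contact_force: [-0.1, -0.3, -0.1]
grip_width: 0.0003
grip_force: 0.0
```

Request:
servo_tool(
  plan=[0,0,0,0,0,0.006,0,0,0,0,0,0,0.006,0,0,0,0,0,0,0.006,0],
)

```text
t: 4.75
tool_pos: [0.5622, 0.0241, 0.0631]
tcp_rot: [-3.131, 0.253, -0.0]
contact_force: [0.6, 0.3, -0.7]
grip_width: -0.0002
grip_force: 0.0
```

Request:
servo_tool(
  plan=[0,0,0,0,0,0.006,0,0,0,0,0,0,0.006,0,0,0,0,0,0,0.006,0],
)

```text
t: 5.05
tool_pos: [0.5621, 0.0241, 0.0626]
tcp_rot: [-3.131, 0.253, 0.0]
contact_force: [-0.4, 0.3, 0.1]
grip_width: 0.0004
grip_force: 0.0
```

Request:
servo_tool(
  plan=[0,0,0,0,0,0.006,0,0,0,0,0,0,0.006,0,0,0,0,0,0,0.006,0],
)

```text
t: 5.35
tool_pos: [0.5621, 0.0241, 0.0622]
tcp_rot: [3.131, -0.253, -0.0]
contact_force: [0.2, 0.4, -0.3]
grip_width: 0.0002
grip_force: 0.0
```

Request:
servo_tool(
  plan=[0,0,0,0,0,0.006,0,0,0,0,0,0,0.006,0,0,0,0,0,0,0.006,0],
)

```text
t: 5.65
tool_pos: [0.5622, 0.0241, 0.0618]
tcp_rot: [-3.131, 0.253, -0.0]
contact_force: [-0.3, 0.3, 4.0]
grip_width: 0.0002
grip_force: 1.7
```

Request:
servo_tool(
  plan=[0,0,0,0,0,0.004,0,0,0,0,0,0,0.004,0,0,0,0,0,0,0.004,0],
)

```text
t: 5.95
tool_pos: [0.5622, 0.0241, 0.0616]
tcp_rot: [-3.131, 0.253, -0.0]
contact_force: [-1.4, 0.7, 7.7]
grip_width: 0.0003
grip_force: 3.5
```

```bash
python3 - <<'E'
from h import *
pose()
E
```

```text
t 5.95 p [0.5622 0.0241 0.0616] fix xy mm [-63.5   1.4] toolx yaw -9.25 z [ 2.e-04 -0.e+00 -1.e+00] f [-1.44  0.7   7.69] grip 0.0003
```

Request:
servo_tool(
  plan=[0,0,0,0,0,0.0025,0,0,0,0,0,0,0.0025,0,0,0,0,0,0,0.0025,0],
)

```text
t: 6.25
tool_pos: [0.5622, 0.0241, 0.0615]
tcp_rot: [-3.131, 0.253, -0.0]
contact_force: [-1.6, 0.1, 8.9]
grip_width: -0.0001
grip_force: 4.4
```

Request:
servo_tool(
  plan=[0,0,0,0,0,0.0015,0,0,0,0,0,0,0.0015,0,0,0,0,-0.02,0,0.0015,0,0,0,0,-0.04,0,0.0015,0,0,0,0,-0.06,0,0.0015,0,0,0,0,-0.08,0,0.0015,0],
)

```text
t: 6.85
tool_pos: [0.5573, 0.0251, 0.0616]
tcp_rot: [-3.131, 0.253, -0.005]
contact_force: [4.3, 0.0, 6.3]
grip_width: 0.0
grip_force: 3.0
```

Request:
servo_tool(
  plan=[0,0,0,0,0,0.002,0,0,0,0,0,0,0.002,0],
)

```text
t: 7.05
tool_pos: [0.557, 0.0251, 0.0615]
tcp_rot: [-3.131, 0.253, -0.004]
contact_force: [2.5, -0.8, 8.1]
grip_width: -0.0002
grip_force: 4.3
```

```bash
python3 - <<'E'
from h import *
pose()
b=shot('side');P=cloud(b); c,s=np.cos(F[2]),np.sin(F[2]); D=P[...,:2]-F[:2]
x=D[...,0]*c+D[...,1]*s; y=-D[...,0]*s+D[...,1]*c; z=P[...,2]; br=b['frame'].astype(int).sum(2)
m=(br<130)&(x>-.12)&(x<-.035)&(abs(y)<.022)&(z>.025)&(z<.039); print(m.sum(),np.percentile(x[m]*1000,[3,50,97]))
E
```

```text
t 7.05 p [0.557  0.0251 0.0615] fix xy mm [-68.8   1.6] toolx yaw -9.25 z [ 0.0024 -0.     -1.    ] f [ 2.53 -0.82  8.1 ] grip -0.0002
35 [-82.48911988 -72.21791028 -53.49584101]
```

Request:
servo_tool(
  plan=[0,0,0,-0.02,0,0.0025,0,0,0,0,-0.05,0,0.0025,0,0,0,0,-0.08,0,0.0025,0,0,0,0,-0.11,0,0.0025,0,0,0,0,-0.14,0,0.0025,0],
)

```text
t: 7.6
tool_pos: [0.5467, 0.0269, 0.0615]
tcp_rot: [-3.131, 0.253, -0.006]
contact_force: [4.9, -0.0, 8.3]
grip_width: -0.0
grip_force: 4.3
```

Request:
servo_tool(
  plan=[0,0,0,-0.03,0,0.0015,0,0,0,0,-0.07,0,0.0015,0,0,0,0,-0.11,0,0.0015,0,0,0,0,-0.15,0,0.0015,0,0,0,0,-0.19,0,0.0015,0],
)

```text
t: 8.1
tool_pos: [0.5319, 0.0293, 0.0614]
tcp_rot: [-3.131, 0.253, -0.007]
contact_force: [5.9, -1.4, 9.2]
grip_width: -0.0001
grip_force: 4.7
```

Request:
servo_tool(
  plan=[0,0,0,-0.03,0,0.0005,0,0,0,0,-0.07,0,0.0005,0,0,0,0,-0.11,0,0.0005,0,0,0,0,-0.15,0,0.0005,0,0,0,0,-0.19,0,0.0005,0],
)

```text
t: 8.6
tool_pos: [0.5169, 0.0318, 0.0614]
tcp_rot: [-3.131, 0.253, -0.007]
contact_force: [4.9, -0.4, 9.1]
grip_width: -0.0003
grip_force: 5.1
```

```bash
cat > chk.py <<'E'
from h import *
pose()
b=shot('side');P=cloud(b); c,s=np.cos(F[2]),np.sin(F[2]); D=P[...,:2]-F[:2]
x=D[...,0]*c+D[...,1]*s; y=-D[...,0]*s+D[...,1]*c; z=P[...,2]; br=b['frame'].astype(int).sum(2)
m=(br<130)&(x>-.19)&(x<-.035)&(abs(y)<.022)&(z>.025)&(z<.039); print('pad',m.sum(),np.percentile(x[m]*1000,[3,50,97]))
m=(abs(x)<.03)&(abs(y)<.03)&(z>.062)&(z<.08); print('flange',m.sum(),[np.percentile(v[m]*1000,[3,50,97]).round(1) for v in(x,y,z)])
cv2.imwrite('pics/g.png',cv2.resize(b['frame'][130:260,190:310],(540,585),interpolation=3)[:,:,::-1])
E
python3 chk.py
```

```text
t 8.6 p [0.5169 0.0318 0.0614] fix xy mm [-109.5    1.5] toolx yaw -9.25 z [ 0.0043 -0.     -1.    ] f [ 4.89 -0.38  9.05] grip -0.0003
pad 40 [-123.69928659 -109.20846716  -94.27429605]
flange 143 [array([-29.2, -10.7,  11.7]), array([-20.5,   7.5,  27. ]), array([62.8, 69.4, 74. ])]
```

Request:
servo_tool(
  plan=[0,0,0,-0.03,0,0,0,0,0,0,-0.06,0,0,0,0,0,0,-0.09,0,0,0,0,0,0,-0.12,0,0,0,0,0,0,-0.15,0,0,0,0,0,0,-0.18,0,0,0],
)

```text
t: 9.25
tool_pos: [0.5022, 0.0341, 0.0613]
tcp_rot: [-3.131, 0.253, -0.005]
contact_force: [3.9, 0.0, 11.7]
grip_width: -0.0001
grip_force: 5.8
```

Request:
servo_tool(
  plan=[0,0,0,-0.03,0,-0.001,0,0,0,0,-0.06,0,-0.001,0,0,0,0,-0.09,0,-0.001,0,0,0,0,-0.12,0,-0.001,0,0,0,0,-0.15,0,-0.001,0,0,0,0,-0.18,0,-0.001,0],
)

```text
t: 9.85
tool_pos: [0.4878, 0.0365, 0.0613]
tcp_rot: [-3.131, 0.253, -0.005]
contact_force: [3.8, -0.2, 11.3]
grip_width: 0.0001
grip_force: 5.9
```

```bash
python3 chk.py
```

```text
t 9.85 p [0.4878 0.0365 0.0613] fix xy mm [-138.9    1.3] toolx yaw -9.25 z [ 0.003  0.    -1.   ] f [ 3.76 -0.21 11.28] grip 0.0001
pad 37 [-152.79302307 -141.83817919 -123.4233545 ]
flange 96 [array([-19.5,  -5. ,  11. ]), array([-11.1,   6.4,  20.8]), array([62.9, 66.9, 69.5])]
```

View pics/g.png

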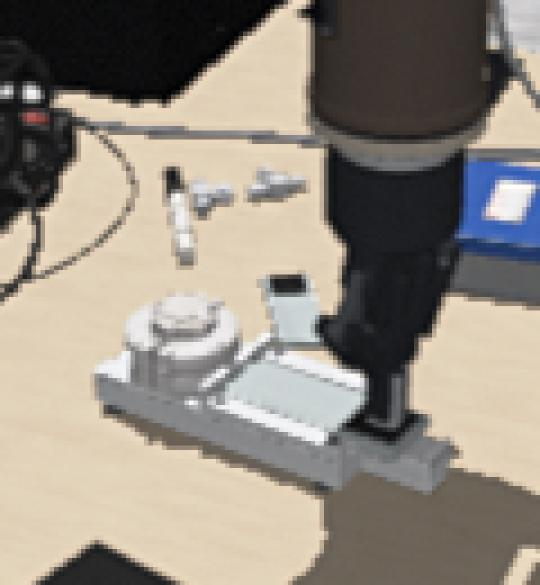

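The side crop shows the plate drawn out under the gate, fingers on the pad at (395,420). The stack has settled upright at (182,345). About 12 mm is left to the lip.

Request:
servo_tool(
  plan=[0,0,0,-0.025,0,-0.001,0,0,0,0,-0.05,0,-0.001,0,0,0,0,-0.075,0,-0.001,0,0,0,0,-0.1,0,-0.001,0,0,0,0,-0.12,0,-0.001,0,0,0,0,-0.12,0,-0.001,0],
)

```text
t: 10.5
tool_pos: [0.4779, 0.038, 0.0613]
tcp_rot: [-3.131, 0.253, -0.004]
contact_force: [0.9, 0.2, 12.2]
grip_width: 0.0001
grip_force: 5.9
```

Request:
servo_tool(
  plan=[0,0,0,-0.012,0,-0.002,0,0,0,0,-0.025,0,-0.002,0,0,0,0,-0.025,0,-0.002,0],
)

```text
t: 10.8
tool_pos: [0.4759, 0.0384, 0.0614]
tcp_rot: [-3.131, 0.253, -0.004]
contact_force: [0.8, 0.0, 10.4]
grip_width: -0.0001
grip_force: 5.1
```

Request:
servo_tool(
  plan=[0,0,0,-0.012,0,0,0,0,0,0,-0.025,0,0,0,0,0,0,-0.025,0,0,0],
)

```text
t: 11.1
tool_pos: [0.474, 0.0387, 0.0614]
tcp_rot: [-3.131, 0.253, -0.003]
contact_force: [1.4, -0.1, 10.1]
grip_width: -0.0004
grip_force: 5.1
```

Request:
servo_tool(
  plan=[0,0,0,-0.012,0,0,0,0,0,0,-0.025,0,0,0,0,0,0,-0.025,0,0,0],
)

```text
t: 11.4
tool_pos: [0.4733, 0.0389, 0.0616]
tcp_rot: [-3.131, 0.253, -0.007]
contact_force: [6.9, -1.5, 7.9]
grip_width: 0.0002
grip_force: 3.6
```

The drag force jumped to 7 N, so the plate has met the lip. I'll lift off and open the fingers for a grip across the plate.

Request:
servo_tool(
  plan=[0,0,0,0,0,-0.15,0,0,0,0,0,0,-0.4,0,0,0,0,0.07,0,-0.5,0.8,0,0,0,0.07,0,-0.5,0.8,0,0,0,0.07,0,-0.5,0.8,0,0,0,0.07,0,-0.5,0.8,0,0,0,0.07,0,-0.5,0.8],
)

```text
t: 12.1
tool_pos: [0.476, 0.0381, 0.1003]
tcp_rot: [3.131, -0.253, -0.002]
contact_force: [-0.3, 0.3, -0.8]
grip_width: 0.0683
grip_force: 0.0
```

```bash
python3 chk.py && python3 - <<'E'
from h import *
units([.4802,.0368,.037])
b=dict(np.load('side.npz')); P=cloud(b); c,s=np.cos(F[2]),np.sin(F[2]); D=P[...,:2]-F[:2]
x=D[...,0]*c+D[...,1]*s; y=-D[...,0]*s+D[...,1]*c; z=P[...,2]
m=(x>-.166)&(x<-.135)&(abs(y)<.04)&(z>.029)&(z<.042)
print(m.sum(),[np.percentile(v[m]*1000,[3,50,97]).round(1).tolist() for v in(x,y,z)])
E
```

```text
t 12.1 p [0.476  0.0381 0.1003] fix xy mm [-150.8    0.9] toolx yaw -9.25 z [-0.0012 -0.     -1.    ] f [-0.34  0.31 -0.8 ] grip 0.0683
pad 83 [-166.90937838 -152.53608823 -137.69430567]
flange 93 [array([-19.6,  -4.8,  12.9]), array([-12.3,   5.8,  20.6]), array([62.4, 67.1, 69.9])]
t 12.15 p [0.476  0.0381 0.1003] fix xy mm [-150.7    1. ] toolx yaw -9.25 z [-0.0011 -0.     -1.    ] f [-0.01  0.08 -0.23] grip 0.0683
units [0.055 0.007 0.791]
126 [[-164.9, -150.9, -137.3], [-14.1, 8.7, 24.1], [29.7, 35.4, 37.8]]
```

View pics/g.png

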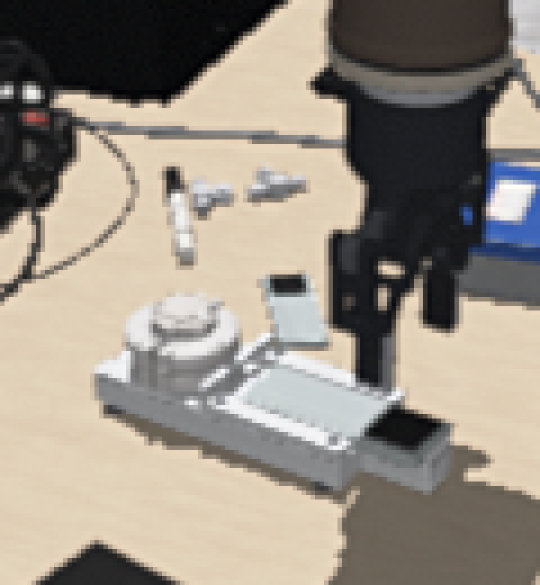

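The side crop shows the plate at the front end against the lip, pad at (410,428), with the stack standing and the fingers open above. Descending to grip.

Request:
servo_tool(
  plan=[0,0,0,0.03,0,0.25,0.8,0,0,0,0.03,0,0.5,0.8,0,0,0,0.03,0,0.65,0.8,0,0,0,0.03,0,0.78,0.8,0,0,0,0.03,0,0.78,0.8,0,0,0,0.03,0,0.78,0.8],
)

```text
t: 12.75
tool_pos: [0.4788, 0.0377, 0.0385]
tcp_rot: [3.131, -0.253, -0.001]
contact_force: [0.1, 1.0, 0.2]
grip_width: 0.0687
grip_force: 0.0
```

Request:
servo_tool(
  plan=[0,0,0,0,0,0,0.6,0,0,0,0,0,0,0.5,0,0,0,0,0,0,0.4,0,0,0,0,0,0,0.4,0,0,0,0,0,0,0.3,0,0,0,0,0,0,0.3],
)

```text
t: 13.35
tool_pos: [0.4793, 0.0377, 0.0393]
tcp_rot: [-3.131, 0.253, -0.002]
contact_force: [-1.6, 0.7, 10.8]
grip_width: 0.0425
grip_force: 59.4
```

Request:
servo_tool(
  plan=[0,0,0,0,0,-0.03,0,0,0,0,0,0,-0.1,0,0,0,0,0,0,-0.25,0,0,0,0,0,0,-0.5,0,0,0,0,0,0,-0.75,0,0,0,0,0,0,-0.9,0,0,0,0,0,0,-0.9,0],
)

```text
t: 14.05
tool_pos: [0.4797, 0.0377, 0.1123]
tcp_rot: [-3.131, 0.253, -0.005]
contact_force: [0.1, -0.2, -2.2]
grip_width: 0.0426
grip_force: 61.3
```

```bash
python3 - <<'E'
from h import *
o,M,p=pose()
b=shot('side'); cv2.imwrite('pics/h.png',cv2.resize(b['frame'][110:330,150:330],(480,587),interpolation=3)[:,:,::-1])
P=cloud(b); c,s=np.cos(F[2]),np.sin(F[2]); D=P[...,:2]-F[:2]
x=D[...,0]*c+D[...,1]*s; y=-D[...,0]*s+D[...,1]*c; z=P[...,2]; f=b['frame'].astype(int)
m=(x>-.135)&(x<-.04)&(abs(y)<.025)&(z>.06)&(z<.13)&(f.sum(2)>300)
A=np.c_[x[m],y[m],np.ones(m.sum())]; k=np.linalg.lstsq(A,z[m],rcond=None)[0]; print(m.sum(),'plate slopes',k.round(4),'x',np.percentile(x[m],[2,98]),'y',np.percentile(y[m],[2,98]))
m=(abs(x)<.03)&(abs(y)<.03)&(z>.062)&(z<.08); print('flange',m.sum(),np.percentile(z[m],[5,50,95]))
MAT=np.load('fix.npz')['mat']; print('mat',MAT)
E
```

```text
t 14.05 p [0.4797 0.0377 0.1123] fix xy mm [-147.     1.2] toolx yaw -9.25 z [ 3.e-03  1.e-04 -1.e+00] f [ 0.13 -0.17 -2.19] grip 0.0426
241 plate slopes [-0.008  -0.0727  0.1049] x [-0.12532301 -0.05418017] y [-0.01777809  0.02476166]
flange 98 [0.06271965 0.06688553 0.06922735]
mat [ 0.53444195  0.24551279 -0.26213096]
```

View pics/h.png

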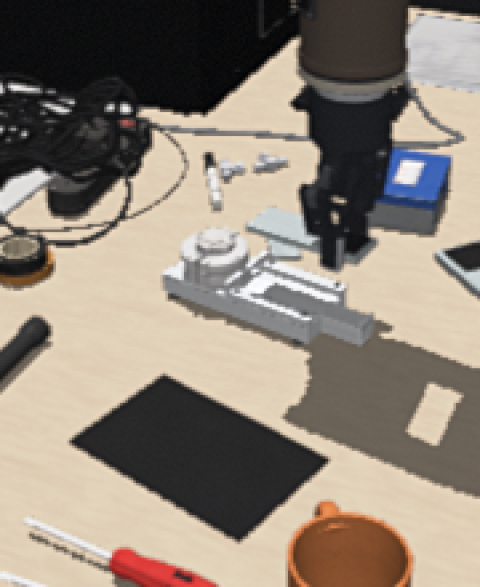

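The plate is held level above the fixture at (285,225), and the stack stands at (215,255). Carrying it to the mat.

Request:
servo_tool(
  plan=[0,0,0,-0.02,-0.3,0,0,0,0,0,-0.04,-0.6,0,0,0,0,0,-0.055,-0.905,0,0,0,0,0,-0.055,-0.905,0,0],
)

```text
t: 14.5
tool_pos: [0.4861, 0.1119, 0.1096]
tcp_rot: [-3.131, 0.251, 0.001]
contact_force: [0.5, -0.7, -2.2]
grip_width: 0.0426
grip_force: 61.5
```

Request:
servo_tool(
  plan=[0,0,0,-0.02,-0.3,0,0,0,0,0,-0.04,-0.6,0,0,0,0,0,-0.055,-0.905,0,0,0,0,0,-0.055,-0.905,0,0],
)

```text
t: 14.9
tool_pos: [0.4936, 0.1837, 0.1097]
tcp_rot: [-3.131, 0.251, 0.0]
contact_force: [0.7, -1.0, -2.0]
grip_width: 0.0425
grip_force: 61.7
```

Request:
servo_tool(
  plan=[0,0,0.01,-0.02,-0.3,0,0,0,0,0.02,-0.04,-0.6,0,0,0,0,0.032,-0.055,-0.905,0,0,0,0,0.032,-0.055,-0.905,0,0,0,0,0.032,-0.055,-0.905,0,0],
)

```text
t: 15.4
tool_pos: [0.5001, 0.2535, 0.1097]
tcp_rot: [3.114, -0.408, -0.002]
contact_force: [-0.4, -0.9, -1.9]
grip_width: 0.043
grip_force: 61.8
```

```bash
python3 - <<'E'
from h import *
o,M,p=pose(); units([.5016,.2543,.035])
b=shot('side'); cv2.imwrite('pics/i.png',cv2.resize(b['frame'][180:330,160:300],(560,600),interpolation=3)[:,:,::-1])
P=cloud(b); q=(P-p)@M  # tool frame
f=b['frame'].astype(int); m=(abs(q[...,0])<.013)&(abs(q[...,1])<.06)&(q[...,2]>0)&(q[...,2]<.05)&(f.sum(2)<250)
print('finger tip z ahead',m.sum(),np.percentile(q[...,2][m],[50,90,97,100]).round(4))
m=(q[...,0]>.012)&(q[...,0]<.12)&(abs(q[...,1])<.03)&(q[...,2]>-.01)&(q[...,2]<.03)
print('plate',m.sum(),[np.percentile(q[...,i][m],[2,50,98]).round(4).tolist() for i in range(3)])
E
```

```text
t 15.4 p [0.5001 0.2535 0.1097] fix xy mm [-162.7  217.4] toolx yaw -14.94 z [-1.4e-03 -8.0e-04 -1.0e+00] f [-0.39 -0.95 -1.87] grip 0.043
t 15.4 p [0.5001 0.2535 0.1097] fix xy mm [-162.7  217.4] toolx yaw -14.94 z [-1.4e-03 -8.0e-04 -1.0e+00] f [-0.39 -0.95 -1.87] grip 0.043
units [ 0.016 -0.015  0.933]
finger tip z ahead 152 [0.0037 0.0106 0.0159 0.0227]
plate 205 [[0.018, 0.0712, 0.0939], [-0.0228, -0.0161, 0.0178], [0.005, 0.0072, 0.0137]]
```

View pics/i.png

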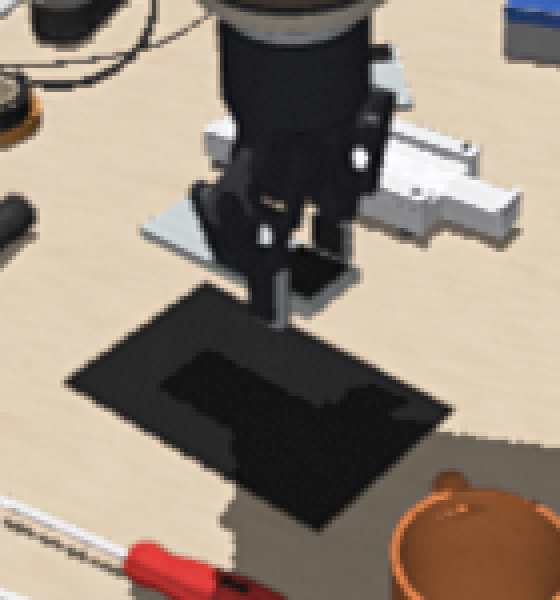

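The side crop shows the plate level over the mat. The fingertips at (275,325) reach a few mm below its underside, so I'll lower until they just meet the mat and then release.

Request:
servo_tool(
  plan=[0,0,0,0.015,-0.015,0.3,0,0,0,0,0.015,-0.015,0.6,0,0,0,0,0.015,-0.015,0.8,0,0,0,0,0.015,-0.015,0.94,0,0,0,0,0.015,-0.015,0.94,0,0,0,0,0.015,-0.015,0.94,0],
)

```text
t: 16.05
tool_pos: [0.5023, 0.2546, 0.0355]
tcp_rot: [3.115, -0.411, -0.0]
contact_force: [-0.3, 0.2, -0.9]
grip_width: 0.0426
grip_force: 61.8
```

Request:
servo_tool(
  plan=[0,0,0,0,0,0.02,0,0,0,0,0,0,0.03,0,0,0,0,0,0,0.03,0],
)

```text
t: 16.35
tool_pos: [0.5024, 0.2552, 0.0333]
tcp_rot: [-3.114, 0.41, -0.001]
contact_force: [0.0, 0.8, -2.0]
grip_width: 0.0425
grip_force: 61.8
```

Request:
servo_tool(
  plan=[0,0,0,0,0,0.02,0,0,0,0,0,0,0.04,0,0,0,0,0,0,0.04,0],
)

```text
t: 16.65
tool_pos: [0.5021, 0.255, 0.0295]
tcp_rot: [3.115, -0.41, -0.0]
contact_force: [0.5, -0.2, -2.8]
grip_width: 0.0427
grip_force: 61.8
```

Request:
servo_tool(
  plan=[0,0,0,0,0,0.01,0,0,0,0,0,0,0.02,0,0,0,0,0,0,0.02,0],
)

```text
t: 16.95
tool_pos: [0.5021, 0.255, 0.0279]
tcp_rot: [3.115, -0.41, -0.0]
contact_force: [-0.4, -0.9, -2.3]
grip_width: 0.0426
grip_force: 61.8
```

Request:
servo_tool(
  plan=[0,0,0,0,0,0.01,0,0,0,0,0,0,0.015,0,0,0,0,0,0,0.015,0],
)

```text
t: 17.25
tool_pos: [0.5022, 0.2551, 0.0273]
tcp_rot: [-3.115, 0.41, -0.0]
contact_force: [-2.8, -0.8, 7.3]
grip_width: 0.0425
grip_force: 67.4
```

Request:
servo_tool(
  plan=[0,0,0,0,0,0,0.8,0,0,0,0,0,0,0.8,0,0,0,0,0,0,0.8,0,0,0,0,0,0,0.8,0,0,0,0,0,0,0.8],
)

```text
t: 17.75
tool_pos: [0.5022, 0.255, 0.0268]
tcp_rot: [-3.115, 0.41, 0.0]
contact_force: [0.6, 0.2, 0.1]
grip_width: 0.0683
grip_force: 0.0
```

Request:
servo_tool(
  plan=[0,0,0,0,0,-0.1,0.8,0,0,0,0,0,-0.4,0.8,0,0,0,0,0,-0.9,0.8,0,0,0,0,0,-1,0.8],
)

```text
t: 18.15
tool_pos: [0.5039, 0.2558, 0.1108]
tcp_rot: [-3.112, 0.41, -0.006]
contact_force: [0.7, -0.1, 0.2]
grip_width: 0.0687
grip_force: 0.0
```

Request:
servo_tool(
  plan=[0,0,0,-0.6,0,-0.6,0.8,0,0,0,-0.9,0,-1,0.8,0,0,0,-0.9,0,-1,0.8],
)

```text
t: 18.45
tool_pos: [0.431, 0.2746, 0.1904]
tcp_rot: [-3.113, 0.408, -0.004]
contact_force: [-0.1, -0.1, 0.2]
grip_width: 0.0683
grip_force: 0.0
```

```bash
cat > fin.py <<'E'
from h import *
pose(); b=shot('side'); cv2.imwrite('pics/j.png',cv2.resize(b['frame'][170:330,160:310],(560,597),interpolation=3)[:,:,::-1])
P=cloud(b); T=np.load('fix.npz')['mat']; c,s=np.cos(T[2]),np.sin(T[2]); D=P[...,:2]-T[:2]
x=D[...,0]*c+D[...,1]*s; y=-D[...,0]*s+D[...,1]*c; z=P[...,2]
m=(abs(x)<.1)&(abs(y)<.065)&(z>.0085)&(z<.03); q=P[m]
r=cv2.minAreaRect((np.c_[x[m],y[m]]*1000).astype(np.float32)); print(m.sum(),'plate in mat frame',np.round(r[0],1),np.round(r[1],1),round(r[2],1))
l=m&(b['frame'].astype(int).sum(2)>300); A=np.c_[x[l],y[l],np.ones(l.sum())]; print('slopes',np.linalg.lstsq(A,z[l],rcond=None)[0].round(4))
D=P[...,:2]-F[:2]; c,s=np.cos(F[2]),np.sin(F[2]); x=D[...,0]*c+D[...,1]*s; y=-D[...,0]*s+D[...,1]*c
m=(abs(x)<.03)&(abs(y)<.03)&(z>.066)&(z<.08); print('flange',m.sum(),[np.percentile(v[m]*1000,[5,50,95]).round(1) for v in(x,y,z)])
E
python3 fin.py
```

```text
t 18.45 p [0.431  0.2746 0.1904] fix xy mm [-234.3  226.8] toolx yaw -14.95 z [ 0.0025  0.0018 -1.    ] f [-0.06 -0.1   0.23] grip 0.0683
715 plate in mat frame [1.7 1.1] [ 46.6 122.1] 89.6
slopes [-0.0036 -0.0092  0.0111]
flange 56 [array([-12.7,  -1.2,  10.9]), array([-9.5,  3.3, 17.8]), array([66.3, 68.1, 69.9])]
```

View pics/j.png

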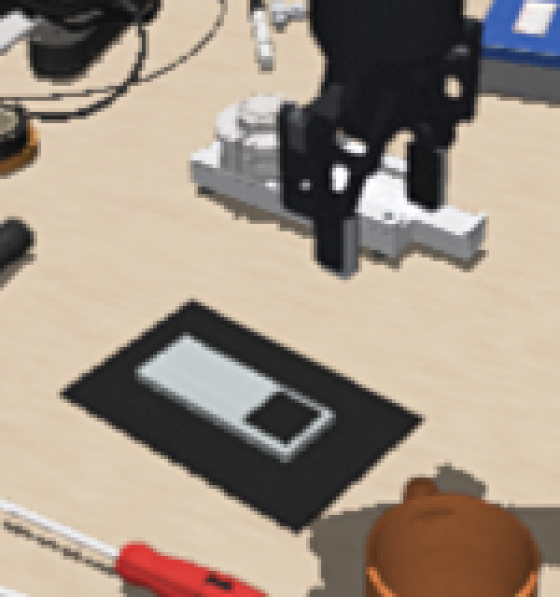

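The plate lies flat in the middle of the mat, about 2 mm off centre and aligned with its length. The stack stands on its bed and the arm is clear of everything. Handing in.

```bash
python3 -c "
from bench import bot
print(bot.job_done())"
```

```text
the job is handed in; nothing more can be done
None
```

The plate was drawn out to the lip with the press held at about 6 to 12 N and laid flat within about 2 mm of the mat's centre, along its length; the stack settled upright on its bed and the job is handed in (no verdict was returned).

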